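Set an eyelet with the hand press

TASK

Set an eyelet in the pattern board that lies in the green hand press: press the brass feeder plunger down to its stop, then flip the red safety catch outward until it lies fully open, then pull the press's black-barred lever forward (towards the front of the press, where the board is) all the way to its stop. Finish while still holding the lever there with the gripper, because it springs back if let go; leave everything else on the table where it is.

Things in the scene. Friction and masses are not known exactly. Their poses are not given: they have to be found in the camera images.
- press: Green hand eyelet press, bolted down, 230 x 150 mm base plate, head top 143 mm high, with a dark blue pattern board (3 mm thick, fixed) on its anvil. Origin: on the table, at the centre line of the press directly below the lever's hinge. x axis points to the back of the press, y to its left (the catch's side), z up; the front is -x.
- lever (a joint): Lever of the press: two steel side arms (12 mm thick, 86 mm clear between them) joined at the top by a level black rubber bar. 0 = at rest, leaning 0.30 rad to the back of the press; grows as it is pulled to the front; 1.05 rad = stop, leaning 0.75 rad to the front. A return spring pushes it back to 0: about 3 N at the bar to start, about 11 N at the stop. The closed catch blocks it after about 0.05 rad.
- lever_bar (a point): Middle of the lever's black bar: 22 mm diameter, 120 mm long along the press's y axis, 140 mm from the hinge; 259 mm high at rest, 227 mm at the stop. It moves with the lever and can be pinched from above, front and back, or hooked from behind.
- lever_hinge (a point): Middle of the lever's hinge axis, 125 mm high; the axis lies along the press's y axis.
- catch (a joint): Red safety catch on the left (+y) side of the press. 0 = closed, standing upright with its tongue in front of the lever's left arm; grows as it swings outward (to the press's +y) and down; 1.5 rad = fully open, lying almost level. Light to move (under 1 N); past about 0.6 rad it falls open by its own weight and stays.
- catch_tab (a point): Point on the catch's red thumb bar (a round bar of 14 mm diameter along the press's x axis, at the upright catch's top) 18 mm behind the bar's front end, on its centre line. It is 80 mm from the catch's hinge axis; 205 mm high when closed. Space inside it, over the press's head, is free to push it outward from.
- catch_hinge (a point): Point on the catch's hinge axis level with catch_tab along the press's x axis, 125 mm high; the axis lies along the press's x axis.
- plunger (a joint): Spring plunger of the grey eyelet feeder that stands on the right (-y) of the press. 0 = up, grows as the head is pressed down, 0.015 m = stop. Spring force 2.4 N at the start, 8.4 N at the stop; it returns when let go.
- plunger_top (a point): Centre of the top face of the plunger's brass head (34 mm diameter, 12 mm thick), 110 mm above the table when up. A clear tube of brass eyelets, 111 mm high, 22 mm diameter, stands 39 mm from it, on the feeder's back side.
- pin_box: Clear open pin box, 70 x 50 x 30 mm, loose, in front of the press; origin under its centre. Leave it where it stands.
- spool_blue: Blue thread spool, 44 mm diameter, 55 mm high, loose, behind the feeder; origin under its centre. Leave it where it stands.
- spool_orange: Orange thread spool, 44 mm diameter, 55 mm high, loose; origin under its centre. Leave it where it stands.
- pattern_weight: Round steel pattern weight, 64 mm diameter, 34 mm high, 0.5 kg, loose, left of the press; origin under its centre. Leave it where it stands.
- mug: Blue mug, 76 mm diameter, 85 mm high, loose; origin under its centre. Leave it where it stands.
- button_jar: Amber jar with a white cap, 60 mm diameter, 70 mm high, loose; origin under its centre. Leave it where it stands.
- tape_measure: Round yellow tape measure, 52 mm diameter, 20 mm high, loose; origin under its centre. Leave it where it stands.

How it is judged (in metres and radians):
On the way, in this order (a step that is already met when the one before it is completed fails the run):
1. The feeder plunger is pressed down to its stop (13 of 15 mm or more, for 0.1 s) while the catch is still closed (value of joint plunger above 0.013 m and value of joint catch below 0.3 rad and value of joint lever below 0.2 rad), for 0.1 s.
2. Then the safety catch is flipped open (1.2 rad or more) while the lever is still back (value of joint catch above 1.2 rad and value of joint lever below 0.2 rad), for 0.2 s.
3. Then the lever is pulled to its stop (0.96 of 1.05 rad or more) (value of joint lever above 0.96 rad), for 0.3 s.
At the end, for the whole second after the job is handed in: The lever is held still at its stop (0.96 rad or more of 1.05) by the gripper's fingers, which touch it with more than 3 N; the catch lies open (1.2 rad or more); no loose bystander stands more than 20 mm from where it was (value of joint lever above 0.96 rad and velocity of joint lever between -0.1 and 0.1 rad/s and contact force between the fingers and lever above 3 N and value of joint catch above 1.2 rad and distance of each of pin_box, spool_blue, spool_orange, pattern_weight, mug, button_jar, tape_measure from where it was at the start of the episode below 0.02 m); the arm keeps its last pose, push and grip.
It fails at once if A loose bystander is pushed more than 30 mm from its place (distance of any of pin_box, spool_blue, spool_orange, pattern_weight, mug, button_jar, tape_measure from where it was at the start of the episode above 0.03 m).
It also fails if it takes over 64 s, if anything falls off the work surface, if the arm or the gripper's body presses on something with over 40 N, if the wrist force passes 120 N, or if a joint passes its speed limit or range.

ROBOT

A 6-joint arm with a two-finger parallel gripper is mounted at the origin on the work surface. World frame = base frame: x ahead of the robot, y to its left, z up, the work surface at z = 0. Lengths are in mm, angles in rad, forces in N, time in s.
With the tool pointing down it reaches from about 275 to 975 mm from the base axis. Payload 8.4 kg.
Tool frame: the origin (TCP) lies midway between the tips of the shut fingers; the grasp point (between the pads) lies 19 mm behind it; y points along the fingers, z is the direction in which the jaws open and shut, and the axes are right-handed (so a half turn about y gives the same grasp; the last joint's range is limited). The gripper opens to 92 mm and grips with 3 to 60 N. Pads are 20 mm wide; open, the fingers measure 128 mm over their backs; the gripper's body (75 mm by 189 mm) begins 69 mm behind the grasp point.
Start: joints at [-0.002, 0.353, 1.633, -0, 1.155, -0.002], TCP at [625.002, -0, 214.583] pointing down, gripper open.
Joint ranges: [-2.63, 2.63], [-0.92, 2.1], [0.06, 2.66], [-1.3, 4.44], [0, 2.69], [-3.02, 3.02]. Speed limits (rad/s): [2.22, 2.22, 2.79, 3.14, 3.14, 3.14].

INTERFACE

Orientations are given as a unit quaternion [x, y, z, w].
In Python, from plant import read_state, camera, sign_off, look_for, cut_out, mark_of gives the robot as it stands. The module is installed in compiled form; this text tells all that it offers.
- The arm moves only by the tool jog_arm, never from a script. Its argument "rows" is a list of rows, each an object of numbers: "x", "y", "z": the shift along the world's x, y, z in m; "rx", "ry", "rz": the turn, a rotation vector about the world's x, y, z in rad; "grip": the opening, from 0 (shut) to 1 (fully open). In form: [{"x": .., "y": .., "z": .., "rx": .., "ry": .., "rz": .., "grip": ..}, ...]. A call has 1 to 10 rows; each row is the pose to reach, as a shift and turn from the pose commanded when the call began; what a row does not reach only later rows make up. A row lasts 1/10 s, in which the tool goes at most 50 mm and 8.59 degrees, less where a joint would pass 70% of its speed; a pose out of reach is approached as far as the arm can. A call with a gripper value outside its range is refused whole. The fingers move at their own pace and stop on an object; "squeeze" is the grip in N (left out, the last holds). Time passes only in rows, so rows that repeat a pose let the fingers close. It gives the time, the measured TCP pose, the force and the opening at its end, in the units of the state.
- read_state(): the state, without advancing time (a new reading comes with each control period).
- camera(name): name is "scene" or "side" or "wrist"; returns a dict with "frame" (420x560x3 uint8, blue, green, red), "depth" (420x560 float32, mm along the optical axis (not along the pixel's ray), 0 where there is no reading), "fovy" (degrees; the focal length in pixels is half the picture's height over the tangent of half this angle, whatever the lens; pixels are square), "cx", "cy" (the principal point, pixels), "extrinsics" (4x4, takes a point from camera to world coordinates); the wrist camera has in their place "T_tool_cam" (4x4, takes a point from camera to tool coordinates, whose origin is the TCP and whose axes are the tool frame's). Camera axes: x right, y up, looking along -z (the intrinsics and any distortion apply to the point x, -y, -z); pixel columns grow to the right and rows downward; lengths in mm; the calibration is good to about 2 mm. A picture is of the moment at which its call begins: read the wrist's pose just before it.
- sign_off(): hands the job in, once; it reports no verdict.
Trained networks look in a picture, given as the dict that the camera call returned (one of the last four; its "shot" number tells which), for a name from the list of things; names that differ only in an ending like _2 or _b are one class to them, and where a whole thing is asked for, a point or a joint stands for the part that bears it (a point fixed in the world has none). Each returns a list of dicts, best first, with "conf" (0 to 1); they miss things now and then, are a little off and sometimes report something else, mostly with a low value. They report only what shows in the picture. A call takes as long as a camera call.
- look_for(picture, name): "location" ([column, row] in pixels, amid what is visible of it).
- cut_out(picture, name): "mask" (420x560 bool, what is visible of it) and "location" ([column, row] in pixels, amid what is visible of it).
- mark_of(picture, name): "location" ([column, row] in pixels: a listed point, or the origin of a listed thing).
The state is a dict: "clock": time; "qpos": joint angles; "joint_velocities": joint speeds; "tau": joint torques, N m; "tool_pos": TCP position; "orientation": TCP orientation; "ft_force": force on the tool from outside, world axes, zero at the start; "wrist_torque": the same for the moment, N m; "grip_width": finger opening in mm.
Only numpy, scipy, OpenCV 4.12 (cv2) and the standard library are available. Lean on these libraries where they do the work, as an engineer would, in place of code of your own. Each camera call takes 0.05 s, during which the arm holds its last target. There are 200 camera calls.

## Working session

There is one attempt and no reset: what is moved stays moved. The work goes in short steps, Python scripts to look and compute and a tool call to move; the robot and the scene stay as the last step left them, time stands still between calls to the robot, and variables do not carry over. Pictures are saved under pics/ and viewed, about 8 in all and at most 12, crops included, and the job is handed in when it is done.

Besides the shell and the picture viewer there is one more tool, called as name(argument=value, ...) on one line, values as JSON. jog_arm: Moves the arm, as the interface text tells. Its arguments: {"type":"object","properties":{"rows":{"type":"array","items":{"type":"object","properties":{"x":{"type":"number"},"y":{"type":"number"},"z":{"type":"number"},"rx":{"type":"number"},"ry":{"type":"number"},"rz":{"type":"number"},"grip":{"type":"number"}}}},"squeeze":{"type":"number"}},"required":["rows"]}

```bash
mkdir -p pics; cat > h.py <<'E'
import numpy as np, cv2
from plant import *
def K(c):
    f=210/np.tan(np.radians(c["fovy"])/2); return f,c["cx"],c["cy"]
def ray(c,px):
    f,cx,cy=K(c); return np.array([(px[0]-cx)/f,-(px[1]-cy)/f,-1.])
def world(c,px,d=None,z=None):
    E=np.array(c["extrinsics"]); r=ray(c,px)
    if z is not None:
        w=E[:3,:3]@r; d=(z-E[2,3])/w[2]
    if d is None:
        u,v=int(round(px[0])),int(round(px[1])); p=c["depth"][v-1:v+2,u-1:u+2]; p=p[p>0]; d=np.median(p) if len(p) else np.nan
    return E[:3,:3]@(r*d)+E[:3,3]
E
cat > a.py <<'E'
from h import *
s=read_state(); print(s)
hz=dict(lever_bar=259,lever_hinge=125,catch_tab=205,catch_hinge=125,plunger_top=110,press=0,pin_box=0,spool_blue=0,spool_orange=0,pattern_weight=0,mug=0,button_jar=0,tape_measure=0)
for n in("scene","side"):
    c=camera(n); cv2.imwrite(f"pics/{n}0.png",c["frame"]); print(n,[k for k in c],c["fovy"],c["cx"],c["cy"],np.round(c["extrinsics"],3).tolist())
    for k,z in hz.items():
        for m in mark_of(c,k)[:2]: print(k,round(m["conf"],2),np.round(m["location"],1),"z-plane",np.round(world(c,m["location"],z=z)),"depth",np.round(world(c,m["location"])))
E
python3 a.py
```

```text
{'clock': 0.0, 'qpos': array([-2.38432411e-03,  3.53592185e-01,  1.63415752e+00, -1.88573623e-05,
        1.15516648e+00, -2.41789154e-03]), 'joint_velocities': array([-0.00248089, -0.00101148,  0.0007984 , -0.0021235 , -0.00056726,
        0.00109224]), 'tau': array([-2.43486713e-03, -5.93846583e+01, -3.34216332e+01,  6.94100303e-02,
        2.34022352e-02, -1.15005114e-04]), 'tool_pos': array([6.24502789e+02, 4.78407187e-03, 2.13888628e+02]), 'orientation': array([ 0.5003446 , -0.50031697,  0.49966222, -0.49967578]), 'ft_force': array([-0.47871414,  0.80234415, -0.0276597 ]), 'wrist_torque': array([ 0.04143006, -0.02274042,  0.04683384]), 'grip_width': 91.5322572432567}
scene ['frame', 'depth', 'fovy', 'cx', 'cy', 'extrinsics', 'shot'] 47.24308938715401 275.85595652072794 215.69937983022967 [[-0.723, -0.539, 0.431, 1079.442], [0.69, -0.579, 0.435, 495.55], [0.015, 0.612, 0.791, 1106.737], [0.0, 0.0, 0.0, 1.0]]
lever_bar 0.69 [278.5 213. ] z-plane [608.  28. 259.] depth [613.  33. 268.]
lever_hinge 0.9 [288.6 233.7] z-plane [561.  19. 125.] depth [570.  28. 143.]
catch_tab 0.71 [333
[... 1878 characters left out ...]
ss 0.87 [260.5 240. ] z-plane [576.  43.   0.] depth [545. -10.  46.]
pin_box 0.66 [197.3 256.5] z-plane [382.  69.   0.] depth [376.  52.  14.]
spool_blue 0.75 [311.4 252.4] z-plane [672. -85.   0.] depth [ 659. -101.   16.]
spool_blue 0.55 [192.8 185.1] z-plane [534. 446.   0.] depth [522. 415.  20.]
spool_orange 0.73 [292.3 243.5] z-plane [648. -21.   0.] depth [ 565. -139.  110.]
spool_orange 0.6 [193.4 188.4] z-plane [526. 424.  -0.] depth [521. 411.   8.]
mug 0.73 [226.3 185.8] z-plane [634. 382.   0.] depth [620. 352.  19.]
button_jar 0.61 [171.8 200.1] z-plane [433. 390.   0.] depth [421. 353.  24.]
tape_measure 0.81 [331.1 363.2] z-plane [ 481. -427.   -0.] depth [ 471. -438.   18.]
```

```bash
python3 - <<'E'
import cv2,numpy as np
a=cv2.imread("pics/scene0.png")[120:330,170:450];b=cv2.imread("pics/side0.png")[110:320,150:430]
cv2.imwrite("pics/c0.png",cv2.resize(np.vstack([a,b]),None,fx=1.42,fy=1.42) if 0 else np.hstack([cv2.resize(a,(400,300)),cv2.resize(b,(400,300))]))
E
```

```text
(no output)
```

View pics/c0.png

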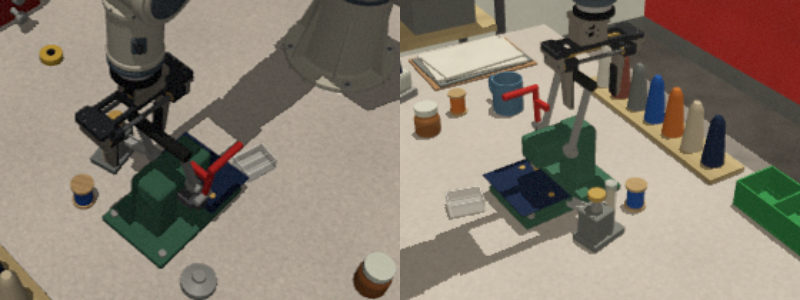

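View pics/scene0.png

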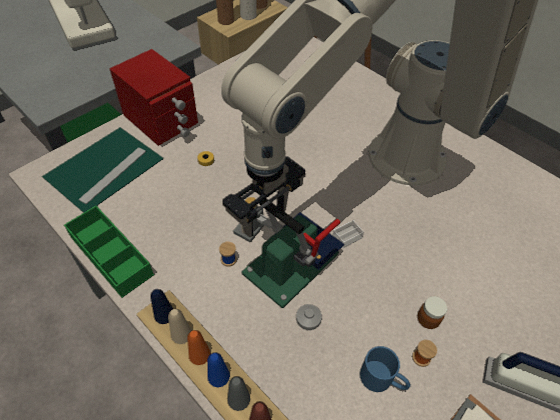

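The press's front faces the robot and the pin box, and the lever bar is close to the raised fingers. I'll lift the arm straight up to clear the view.

jog_arm(rows=[{"z": 0.05,"grip": 1},{"z": 0.1},{"z": 0.15},{"z": 0.2},{"x": -0.05,"z": 0.25},{"x": -0.1,"z": 0.27},{"x": -0.14,"z": 0.27},{"x": -0.14,"z": 0.27},{"x": -0.14,"z": 0.27}])

```text
validation failed for argument at $.ro...
```

```bash
cat > b.py <<'E'
from h import *
from scipy.spatial.transform import Rotation as R
s=read_state(); T=np.eye(4);T[:3,:3]=R.from_quat(s["orientation"]).as_matrix();T[:3,3]=s["tool_pos"]; print(s["tool_pos"],T[:3,:3].round(2).tolist(),s["grip_width"])
hz=dict(lever_bar=259,lever_hinge=125,catch_tab=205,catch_hinge=125,plunger_top=110,press=0,pin_box=0,spool_blue=0,pattern_weight=0)
for n in("scene","side","wrist"):
    c=camera(n); cv2.imwrite(f"pics/{n}1.png",c["frame"])
    if n=="wrist": c["extrinsics"]=T@np.array(c["T_tool_cam"])
    for k,z in hz.items():
        for m in mark_of(c,k)[:1]: print(n,k,round(m["conf"],2),np.round(m["location"],1),"zp",np.round(world(c,m["location"],z=z)),"dep",np.round(world(c,m["location"])))
    # clouds
    for k,lo,hi in(("lever_bar",245,280),("catch_tab",150,220),("press",2,14),("plunger_top",104,116)):
        for m in cut_out(c,k)[:1]:
            v,u=np.nonzero(m["mask"]&(c["depth"]>0)); f,cx,cy=K(c); d=c["depth"][v,u]
            P=np.stack([(u-cx)/f*d,-(v-cy)/f*d,-d],1)@c["extrinsics"][:3,:3].T+c["extrinsics"][:3,3]
            P=P[(P[:,2]>lo)&(P[:,2]<hi)]
            if len(P)>5:
                r=cv2.minAreaRect(P[:,:2].astype(np.float32)); print("   mask",k,round(m["conf"],2),len(P),"mean",P.mean(0).round(),"med",np.median(P,0).round(),"rect",np.round(r[0]),np.round(r[1]),round(r[2],1))
E
python3 b.py
```

```text
[6.24988898e+02 3.94977995e-03 2.14590465e+02] [[-0.0, -0.0, 1.0], [-1.0, 0.0, -0.0], [-0.0, -1.0, -0.0]] 91.42248017403912
scene lever_bar 0.82 [279.8 214.8] zp [609.  34. 259.] dep [615.  39. 269.]
scene lever_hinge 0.72 [290.7 236.7] zp [563.  29. 125.] dep [574.  39. 145.]
scene catch_tab 0.66 [333.1 225.6] zp [510. 113. 205.] dep [513. 115. 209.]
scene catch_hinge 0.81 [328.3 245.6] zp [514. 112. 125.] dep [469.  81.  46.]
scene plunger_top 0.59 [251.1 202. ] zp [ 553. -131.  110.] dep [678.  17. 346.]
scene press 0.91 [288.8 266.9] zp [571.  37.   0.] dep [607.  69.  78.]
scene pin_box 0.65 [346.9 238.7] zp [387.  83.   0.] dep [405.  94.  30.]
scene spool_blue 0.83 [228.6 260.3] zp [676. -89.   0.] dep [684. -78.  23.]
scene pattern_weight 0.71 [307.8 319.1] zp [644. 178.   0.] dep [654. 186.  25.]
   mask lever_bar 0.66 392 mean [612.  50. 266.] med [613.  50. 268.] rect [611.  39.] [ 20. 115.] 3.6
   mask catch_tab 0.56 320 mean [548. 107. 196.] med [562. 111. 207.] rect [542. 107.] [48. 97.] 61.8
   mask press 0.55 323 mean [610.  65.  11.] med [635.  81.  12.] rect [560.  
[... 1273 characters left out ...]
34.7] zp [ 553. -134.  110.] dep [ 553. -134.  110.]
wrist pin_box 0.89 [ 73.3 118.5] zp [384.  77.  -0.] dep [391.  77.  10.]
wrist spool_blue 0.87 [320.8 256.2] zp [678. -98.   0.] dep [670. -72.  55.]
wrist pattern_weight 0.94 [294.6  19.1] zp [640. 179.   0.] dep [638. 170.  35.]
   mask lever_bar 0.91 14103 mean [608.  48. 268.] med [609.  52. 269.] rect [608.  39.] [ 21. 114.] 3.4
   mask catch_tab 0.86 6706 mean [542. 106. 202.] med [548. 109. 210.] rect [531.  93.] [79. 52.] 3.1
   mask press 0.65 73 mean [631.  64.  12.] med [658.  97.  13.] rect [546.  30.] [261. 272.] 3.6
   mask plunger_top 0.81 671 mean [ 553. -130.  110.] med [ 553. -130.  110.] rect [ 553. -131.] [32. 26.] 0.9
```

The refusal was most likely about row format, so I'll send complete rows. The bar currently lies between the open fingers, so the lift still goes straight up. Then the jaws shut over the plunger.

jog_arm(rows=[{"x": 0,"y": 0,"z": 0.045,"rx": 0,"ry": 0,"rz": 0,"grip": 1},{"x": 0,"y": 0,"z": 0.09,"rx": 0,"ry": 0,"rz": 0,"grip": 1},{"x": -0.02,"y": -0.04,"z": 0.1,"rx": 0,"ry": 0,"rz": 0,"grip": 0},{"x": -0.05,"y": -0.08,"z": 0.1,"rx": 0,"ry": 0,"rz": 0,"grip": 0},{"x": -0.07,"y": -0.12,"z": 0.08,"rx": 0,"ry": 0,"rz": 0,"grip": 0},{"x": -0.074,"y": -0.133,"z": 0.04,"rx": 0,"ry": 0,"rz": 0,"grip": 0},{"x": -0.074,"y": -0.133,"z": 0.0,"rx": 0,"ry": 0,"rz": 0,"grip": 0},{"x": -0.074,"y": -0.133,"z": -0.04,"rx": 0,"ry": 0,"rz": 0,"grip": 0},{"x": -0.074,"y": -0.133,"z": -0.06,"rx": 0,"ry": 0,"rz": 0,"grip": 0},{"x": -0.074,"y": -0.133,"z": -0.06,"rx": 0,"ry": 0,"rz": 0,"grip": 0}], squeeze=20)

```text
clock: 4.5
tool_pos: [548.8, -132.6, 151.6]
orientation: [-0.501, 0.502, -0.498, 0.499]
ft_force: [0.1, 0.7, 0.1]
grip_width: 30.0
```

```bash
sed -i 's/1.png/2.png/' b.py; python3 b.py | grep -v "spool\|press\|pattern"
```

```text
[ 548.81116453 -132.59889577  151.63922717] [[-0.0, -0.01, 1.0], [-1.0, 0.0, -0.0], [-0.0, -1.0, -0.01]] 29.951868240642618
scene lever_hinge 0.77 [290.1 236.3] zp [563.  28. 125.] dep [573.  36. 143.]
scene catch_tab 0.88 [334.6 225.4] zp [507. 115. 205.] dep [509. 116. 207.]
scene catch_hinge 0.75 [329.1 242.1] zp [505. 106. 125.] dep [458.  75.  45.]
scene plunger_top 0.71 [249.2 201.5] zp [ 555. -136.  110.] dep [ 556. -135.  111.]
scene pin_box 0.95 [347.6 235.3] zp [376.  77.   0.] dep [381.  79.   7.]
   mask lever_bar 0.68 493 mean [612.  40. 266.] med [613.  41. 267.] rect [610.  36.] [ 22. 121.] 3.2
   mask catch_tab 0.9 293 mean [547. 109. 197.] med [560. 112. 207.] rect [537. 110.] [44. 85.] 65.7
side lever_bar 0.63 [171.6 202. ] zp [300. -20. 259.] dep [421. 356.  15.]
side lever_hinge 0.8 [259.6 205.5] zp [573.  41. 125.] dep [ 457. -158.  274.]
side catch_tab 0.62 [229.1 174.7] zp [518. 116. 205.] dep [513. 107. 210.]
side catch_hinge 0.63 [226.2 200.4] zp [504. 114. 125.] dep [589. 295.  -0.]
side plunger_top 0.71 [228.9 177.7] zp [583. 253. 110.] dep [511. 105. 202.]
side pin_box 0.56 [195.8 257. ] zp [378.  69.  -0.] dep [373.  54.  12.]
   mask lever_bar 0.67 132 mean [600.  58. 263.] med [599.  59. 264.] rect [603.  56.] [16. 76.] 1.6
   mask catch_tab 0.68 307 mean [558.  91. 193.] med [563. 100. 195.] rect [564.  64.] [ 80. 159.] 35.0
   mask plunger_top 0.55 94 mean [ 550. -138.  109.] med [ 550. -138.  109.] rect [ 551. -137.] [33. 31.] 71.6
wrist plunger_top 0.76 [280.7 238.2] zp [ 548. -135.  110.] dep [ 548. -136.  108.]
   mask plunger_top 0.97 1326 mean [ 550. -131.  107.] med [ 550. -131.  107.] rect [ 549. -131.] [27. 32.] 89.2
```

View pics/side2.png

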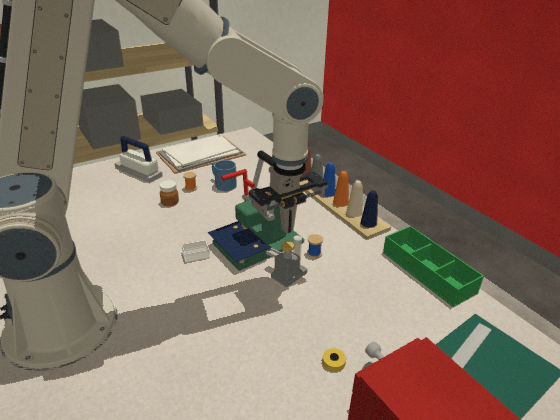

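The gripper is directly over the plunger, seen at (288,245) in the side view. Now I'll press down.

jog_arm(rows=[{"x": 0.002,"y": 0,"z": 0,"rx": 0,"ry": 0,"rz": 0,"grip": 0},{"x": 0.002,"y": 0,"z": -0.02,"rx": 0,"ry": 0,"rz": 0,"grip": 0},{"x": 0.002,"y": 0,"z": -0.035,"rx": 0,"ry": 0,"rz": 0,"grip": 0},{"x": 0.002,"y": 0,"z": -0.045,"rx": 0,"ry": 0,"rz": 0,"grip": 0},{"x": 0.002,"y": 0,"z": -0.052,"rx": 0,"ry": 0,"rz": 0,"grip": 0},{"x": 0.002,"y": 0,"z": -0.055,"rx": 0,"ry": 0,"rz": 0,"grip": 0},{"x": 0.002,"y": 0,"z": -0.055,"rx": 0,"ry": 0,"rz": 0,"grip": 0},{"x": 0.002,"y": 0,"z": -0.055,"rx": 0,"ry": 0,"rz": 0,"grip": 0}])

```text
clock: 7.4
tool_pos: [552.7, -132.9, 100.0]
orientation: [-0.5, 0.5, -0.5, 0.5]
ft_force: [-3.9, 0.3, 6.8]
grip_width: 0.2
```

jog_arm(rows=[{"x": 0,"y": 0,"z": -0.003,"rx": 0,"ry": 0,"rz": 0,"grip": 0},{"x": 0,"y": 0,"z": -0.005,"rx": 0,"ry": 0,"rz": 0,"grip": 0},{"x": 0,"y": 0,"z": -0.006,"rx": 0,"ry": 0,"rz": 0,"grip": 0},{"x": 0,"y": 0,"z": -0.006,"rx": 0,"ry": 0,"rz": 0,"grip": 0},{"x": 0,"y": 0,"z": -0.006,"rx": 0,"ry": 0,"rz": 0,"grip": 0},{"x": 0,"y": 0,"z": -0.006,"rx": 0,"ry": 0,"rz": 0,"grip": 0}])

```text
clock: 8.0
tool_pos: [552.8, -133.0, 95.3]
orientation: [-0.5, 0.5, -0.5, 0.5]
ft_force: [-7.9, 2.4, 17.4]
grip_width: 0.2
```

The 17 N reading, above the 8.4 N spring force, means the plunger is on its stop. Next I'll retreat upward and go to the inner side of the catch.

jog_arm(rows=[{"x": 0,"y": 0,"z": 0.045,"rx": 0,"ry": 0,"rz": 0,"grip": 0},{"x": 0,"y": 0,"z": 0.09,"rx": 0,"ry": 0,"rz": 0,"grip": 0},{"x": 0,"y": 0,"z": 0.135,"rx": 0,"ry": 0,"rz": 0,"grip": 0},{"x": -0.01,"y": 0.02,"z": 0.18,"rx": 0,"ry": 0,"rz": 0,"grip": 0},{"x": -0.02,"y": 0.05,"z": 0.22,"rx": 0,"ry": 0,"rz": 0,"grip": 0},{"x": -0.04,"y": 0.095,"z": 0.22,"rx": 0,"ry": 0,"rz": 0,"grip": 0},{"x": -0.048,"y": 0.143,"z": 0.22,"rx": 0,"ry": 0,"rz": 0,"grip": 0},{"x": -0.048,"y": 0.19,"z": 0.21,"rx": 0,"ry": 0,"rz": 0,"grip": 0},{"x": -0.048,"y": 0.213,"z": 0.17,"rx": 0,"ry": 0,"rz": 0,"grip": 0},{"x": -0.048,"y": 0.213,"z": 0.17,"rx": 0,"ry": 0,"rz": 0,"grip": 0}])

```text
clock: 9.0
tool_pos: [502.5, 82.3, 260.2]
orientation: [0.502, -0.5, 0.498, -0.499]
ft_force: [-0.9, -0.7, -0.7]
grip_width: 0.5
```

```bash
python3 - <<'E'
from h import *
s=read_state();print(s["clock"],s["tool_pos"])
c=camera("side");d=camera("scene")
cv2.imwrite("pics/e.png",np.hstack([cv2.resize(x,(400,400),interpolation=cv2.INTER_CUBIC) for x in(d["frame"][150:290,240:380],c["frame"][110:250,180:320])]))
E
```

```text
9.0 [502.52428784  82.29856125 260.17700464]
```

View pics/e.png

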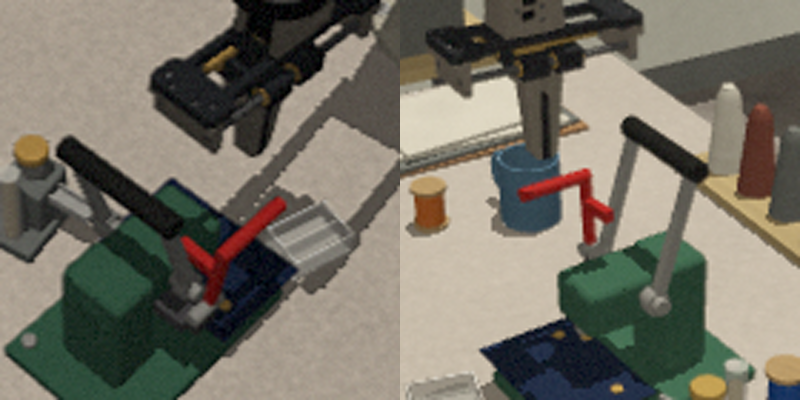

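The catch is closed. Its thumb bar runs forward, at (255,225) in the left crop, and the shut fingers are inside it and above. I'll lower and push outward.

jog_arm(rows=[{"x": 0.002,"y": 0,"z": -0.035,"rx": 0,"ry": 0,"rz": 0,"grip": 0},{"x": 0.002,"y": 0,"z": -0.066,"rx": 0,"ry": 0,"rz": 0,"grip": 0},{"x": 0.002,"y": 0,"z": -0.066,"rx": 0,"ry": 0,"rz": 0,"grip": 0},{"x": 0.002,"y": 0.015,"z": -0.066,"rx": 0,"ry": 0,"rz": 0,"grip": 0},{"x": 0.002,"y": 0.03,"z": -0.066,"rx": 0,"ry": 0,"rz": 0,"grip": 0},{"x": 0.002,"y": 0.045,"z": -0.068,"rx": 0,"ry": 0,"rz": 0,"grip": 0},{"x": 0.002,"y": 0.06,"z": -0.075,"rx": 0,"ry": 0,"rz": 0,"grip": 0},{"x": 0.002,"y": 0.075,"z": -0.085,"rx": 0,"ry": 0,"rz": 0,"grip": 0},{"x": 0.002,"y": 0.085,"z": -0.09,"rx": 0,"ry": 0,"rz": 0,"grip": 0},{"x": 0.002,"y": 0.085,"z": -0.09,"rx": 0,"ry": 0,"rz": 0,"grip": 0}])

```text
clock: 10.1
tool_pos: [506.2, 166.3, 172.3]
orientation: [0.501, -0.5, 0.499, -0.5]
ft_force: [-0.5, -0.5, -0.6]
grip_width: 0.7
```

jog_arm(rows=[{"x": 0,"y": 0,"z": 0.04,"rx": 0,"ry": 0,"rz": 0,"grip": 0},{"x": 0,"y": 0,"z": 0.085,"rx": 0,"ry": 0,"rz": 0,"grip": 0},{"x": 0,"y": 0,"z": 0.13,"rx": 0,"ry": 0,"rz": 0,"grip": 0.5},{"x": 0,"y": 0,"z": 0.16,"rx": 0,"ry": 0,"rz": 0.03,"grip": 1},{"x": 0.03,"y": -0.03,"z": 0.16,"rx": 0,"ry": 0,"rz": 0.06,"grip": 1},{"x": 0.06,"y": -0.07,"z": 0.16,"rx": 0,"ry": 0,"rz": 0.06,"grip": 1},{"x": 0.09,"y": -0.105,"z": 0.16,"rx": 0,"ry": 0,"rz": 0.06,"grip": 1},{"x": 0.105,"y": -0.13,"z": 0.16,"rx": 0,"ry": 0,"rz": 0.06,"grip": 1},{"x": 0.105,"y": -0.13,"z": 0.16,"rx": 0,"ry": 0,"rz": 0.06,"grip": 1},{"x": 0.105,"y": -0.13,"z": 0.16,"rx": 0,"ry": 0,"rz": 0.06,"grip": 1}])

```text
clock: 11.1
tool_pos: [611.8, 34.4, 333.2]
orientation: [0.515, -0.486, 0.485, -0.514]
ft_force: [-0.3, 0.4, -0.4]
grip_width: 62.2
```

```bash
cat > d.py <<'E'
from h import *
import sys
s=read_state();print(s["clock"],s["tool_pos"],s["ft_force"],s["grip_width"])
c=camera("side");d=camera("scene")
cv2.imwrite("pics/%s.png"%sys.argv[1],np.hstack([cv2.resize(x,(400,400),interpolation=cv2.INTER_CUBIC) for x in(d["frame"][150:290,240:380],c["frame"][110:250,180:320])]))
print(mark_of(d,"catch_tab")[:1],mark_of(d,"lever_bar")[:1])
for p,n in((d,"catch_tab"),(c,"catch_tab"),(d,"lever_bar"),(c,"lever_bar")):
    for m in mark_of(p,n)[:1]: print(n,m["conf"],world(p,m["location"]).round())
E
python3 d.py f
```

```text
11.1 [611.80003363  34.36245903 333.16382291] [-0.26710531  0.38691571 -0.41074064] 62.24890190352009
[{'location': [355.7, 260.4], 'conf': 0.64}] [{'location': [278.5, 212.7], 'conf': 0.61}]
catch_tab 0.64 [502. 189. 132.]
catch_tab 0.57 [505. 175. 134.]
lever_bar 0.61 [613.  33. 270.]
lever_bar 0.88 [603.  35. 267.]
```

View pics/f.png

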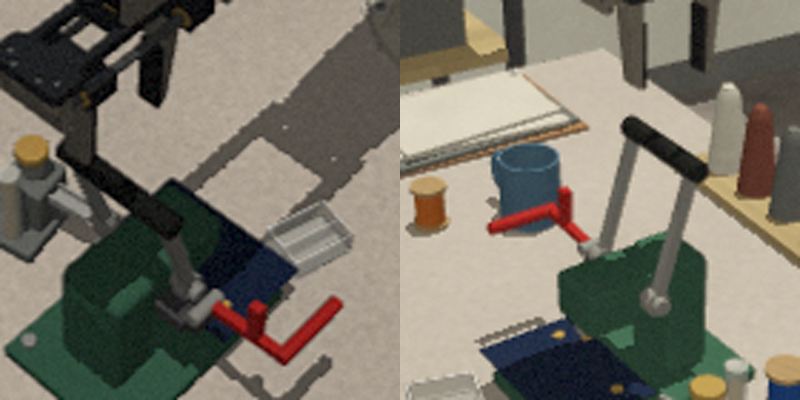

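The catch lies open: the tab is about 130 mm high and 185 mm out in y, at (290,350) in the left crop. Next I'll descend over the bar and pinch it.

jog_arm(rows=[{"x": -0.003,"y": 0.002,"z": 0,"rx": 0,"ry": 0,"rz": 0,"grip": 1},{"x": -0.003,"y": 0.002,"z": 0,"rx": 0,"ry": 0,"rz": 0,"grip": 1},{"x": -0.003,"y": 0.002,"z": -0.03,"rx": 0,"ry": 0,"rz": 0,"grip": 1},{"x": -0.003,"y": 0.002,"z": -0.06,"rx": 0,"ry": 0,"rz": 0,"grip": 1},{"x": -0.003,"y": 0.002,"z": -0.093,"rx": 0,"ry": 0,"rz": 0,"grip": 0.5},{"x": -0.003,"y": 0.002,"z": -0.093,"rx": 0,"ry": 0,"rz": 0,"grip": 0},{"x": -0.003,"y": 0.002,"z": -0.093,"rx": 0,"ry": 0,"rz": 0,"grip": 0},{"x": -0.003,"y": 0.002,"z": -0.093,"rx": 0,"ry": 0,"rz": 0,"grip": 0},{"x": -0.003,"y": 0.002,"z": -0.093,"rx": 0,"ry": 0,"rz": 0,"grip": 0},{"x": -0.003,"y": 0.002,"z": -0.093,"rx": 0,"ry": 0,"rz": 0,"grip": 0}], squeeze=25)

```text
clock: 12.5
tool_pos: [609.7, 37.0, 242.0]
orientation: [-0.514, 0.484, -0.485, 0.515]
ft_force: [-0.4, 0.8, 0.7]
grip_width: 45.5
```

jog_arm(rows=[{"x": 0,"y": 0,"z": 0,"rx": 0,"ry": 0,"rz": 0,"grip": 0},{"x": 0,"y": 0,"z": 0,"rx": 0,"ry": 0,"rz": 0,"grip": 0},{"x": 0,"y": 0,"z": 0,"rx": 0,"ry": 0,"rz": 0,"grip": 0},{"x": 0,"y": 0,"z": 0,"rx": 0,"ry": 0,"rz": 0,"grip": 0}])

```text
clock: 12.9
tool_pos: [608.6, 37.0, 240.7]
orientation: [0.515, -0.485, 0.485, -0.515]
ft_force: [-2.7, -0.4, 2.0]
grip_width: 21.1
```

jog_arm(rows=[{"x": -0.0135,"y": -0.001,"z": 0.0035,"rx": 0,"ry": 0,"rz": 0,"grip": 0},{"x": -0.0274,"y": -0.0016,"z": 0.0056,"rx": 0,"ry": 0,"rz": 0,"grip": 0},{"x": -0.0414,"y": -0.0025,"z": 0.0063,"rx": 0,"ry": 0,"rz": 0,"grip": 0},{"x": -0.0554,"y": -0.0033,"z": 0.0056,"rx": 0,"ry": 0,"rz": 0,"grip": 0},{"x": -0.069,"y": -0.004,"z": 0.0035,"rx": 0,"ry": 0,"rz": 0,"grip": 0},{"x": -0.0827,"y": -0.005,"z": 0,"rx": 0,"ry": 0,"rz": 0,"grip": 0},{"x": -0.096,"y": -0.0058,"z": -0.005,"rx": 0,"ry": 0,"rz": 0,"grip": 0},{"x": -0.1085,"y": -0.0065,"z": -0.0108,"rx": 0,"ry": 0,"rz": 0,"grip": 0},{"x": -0.1085,"y": -0.0065,"z": -0.0108,"rx": 0,"ry": 0,"rz": 0,"grip": 0}])

```text
clock: 13.8
tool_pos: [502.7, 31.0, 231.6]
orientation: [-0.512, 0.483, -0.487, 0.517]
ft_force: [7.2, 2.4, 7.0]
grip_width: 21.4
```

jog_arm(rows=[{"x": -0.009,"y": -0.0005,"z": -0.0055,"rx": 0,"ry": 0,"rz": 0,"grip": 0},{"x": -0.0176,"y": -0.001,"z": -0.0115,"rx": 0,"ry": 0,"rz": 0,"grip": 0},{"x": -0.0245,"y": -0.0015,"z": -0.017,"rx": 0,"ry": 0,"rz": 0,"grip": 0},{"x": -0.0283,"y": -0.0017,"z": -0.0205,"rx": 0,"ry": 0,"rz": 0,"grip": 0},{"x": -0.0304,"y": -0.0018,"z": -0.0225,"rx": 0,"ry": 0,"rz": 0,"grip": 0},{"x": -0.0304,"y": -0.0018,"z": -0.0225,"rx": 0,"ry": 0,"rz": 0,"grip": 0},{"x": -0.0304,"y": -0.0018,"z": -0.0225,"rx": 0,"ry": 0,"rz": 0,"grip": 0},{"x": -0.0304,"y": -0.0018,"z": -0.0225,"rx": 0,"ry": 0,"rz": 0,"grip": 0},{"x": -0.0304,"y": -0.0018,"z": -0.0225,"rx": 0,"ry": 0,"rz": 0,"grip": 0}])

```text
clock: 14.7
tool_pos: [474.5, 29.4, 209.9]
orientation: [-0.512, 0.483, -0.487, 0.518]
ft_force: [8.6, 2.4, 8.9]
grip_width: 21.5
```

```bash
python3 d.py g
```

```text
14.7 [474.47831697  29.35110931 209.85585522] [8.59066167 2.40615149 8.89246083] 21.4619517176065
[] [{'location': [317.9, 188.1], 'conf': 0.63}]
catch_tab 0.63 [504. 179. 136.]
lever_bar 0.63 [493.  40. 264.]
lever_bar 0.89 [469.  12. 237.]
```

View pics/g.png

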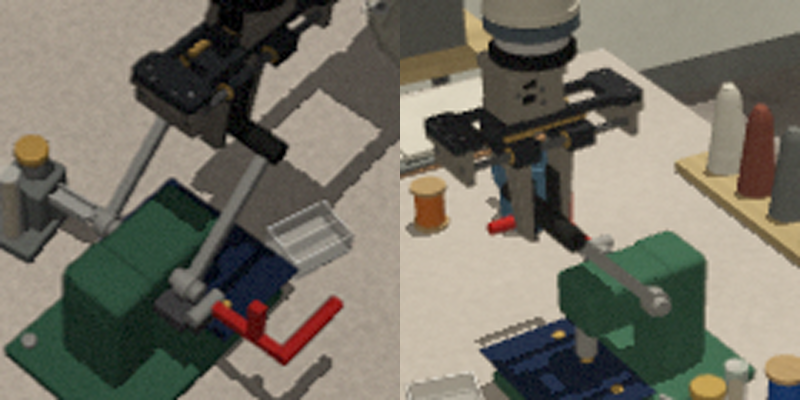

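The lever is near its stop, with about 12 N tangential against an expected 11 N. I'll press on a few mm to see whether the force jumps.

jog_arm(rows=[{"x": -0.002,"y": 0,"z": -0.0018,"rx": 0,"ry": 0,"rz": 0,"grip": 0},{"x": -0.0036,"y": 0,"z": -0.0034,"rx": 0,"ry": 0,"rz": 0,"grip": 0},{"x": -0.0036,"y": 0,"z": -0.0034,"rx": 0,"ry": 0,"rz": 0,"grip": 0},{"x": -0.0036,"y": 0,"z": -0.0034,"rx": 0,"ry": 0,"rz": 0,"grip": 0},{"x": -0.0036,"y": 0,"z": -0.0034,"rx": 0,"ry": 0,"rz": 0,"grip": 0}])

```text
clock: 15.6
tool_pos: [471.7, 29.2, 207.0]
orientation: [-0.511, 0.482, -0.488, 0.518]
ft_force: [9.1, 1.6, 11.0]
grip_width: 21.1
```

jog_arm(rows=[{"x": -0.002,"y": 0,"z": -0.002,"rx": 0,"ry": 0,"rz": 0,"grip": 0},{"x": -0.004,"y": 0,"z": -0.004,"rx": 0,"ry": 0,"rz": 0,"grip": 0},{"x": -0.004,"y": 0,"z": -0.004,"rx": 0,"ry": 0,"rz": 0,"grip": 0},{"x": -0.004,"y": 0,"z": -0.004,"rx": 0,"ry": 0,"rz": 0,"grip": 0},{"x": -0.004,"y": 0,"z": -0.004,"rx": 0,"ry": 0,"rz": 0,"grip": 0}])

```text
clock: 16.1
tool_pos: [471.2, 29.2, 206.0]
orientation: [-0.51, 0.48, -0.49, 0.52]
ft_force: [11.6, 0.4, 31.8]
grip_width: 21.4
```

That is the hard stop: 5.6 mm commanded gave 1 mm of motion and the force jumped to 32 N vertical. I'll ease off slightly and settle.

jog_arm(rows=[{"x": 0,"y": 0,"z": 0.002,"rx": 0,"ry": 0,"rz": 0,"grip": 0},{"x": 0,"y": 0,"z": 0.002,"rx": 0,"ry": 0,"rz": 0,"grip": 0},{"x": 0,"y": 0,"z": 0.002,"rx": 0,"ry": 0,"rz": 0,"grip": 0},{"x": 0,"y": 0,"z": 0.002,"rx": 0,"ry": 0,"rz": 0,"grip": 0},{"x": 0,"y": 0,"z": 0.002,"rx": 0,"ry": 0,"rz": 0,"grip": 0},{"x": 0,"y": 0,"z": 0.002,"rx": 0,"ry": 0,"rz": 0,"grip": 0}])

```text
clock: 16.7
tool_pos: [471.4, 29.2, 206.5]
orientation: [-0.51, 0.48, -0.49, 0.52]
ft_force: [18.7, 1.2, 12.0]
grip_width: 21.2
```

```bash
python3 d.py k; python3 - <<'E'
from h import *
c=camera("scene")
for k in "pin_box spool_blue pattern_weight spool_orange mug button_jar tape_measure".split():
    for m in mark_of(c,k)[:1]: print(k,round(m["conf"],2),world(c,m["location"],z=0).round())
E
```

```text
16.7 [471.37210385  29.23595946 206.48675103] [18.6653938   1.16703462 12.00002321] 21.207560424098986
[{'location': [356.5, 259.6], 'conf': 0.65}] [{'location': [316.5, 188.3], 'conf': 0.64}]
catch_tab 0.65 [498. 188. 131.]
catch_tab 0.45 [445.  23. 235.]
lever_bar 0.64 [497.  39. 265.]
lever_bar 0.63 [457.  18. 244.]
pin_box 0.71 [385.  76.   0.]
spool_blue 0.7 [683. -93.   0.]
pattern_weight 0.75 [640. 183.   0.]
spool_orange 0.69 [514. 430.   0.]
mug 0.87 [633. 385.   0.]
button_jar 0.8 [420. 387.   0.]
tape_measure 0.73 [ 485. -423.    0.]
```

View pics/k.png

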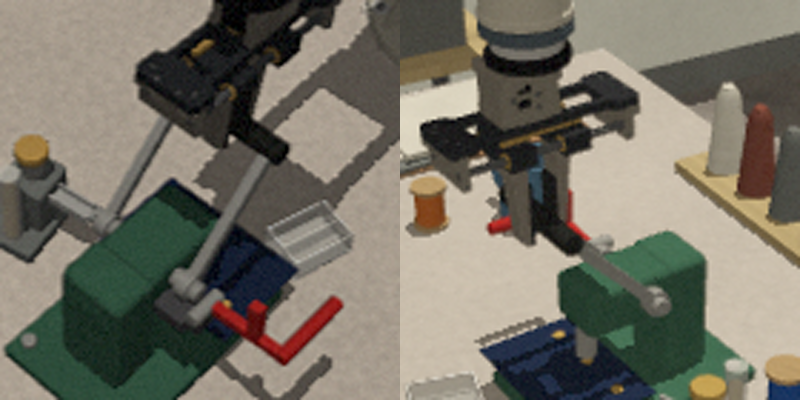

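The lever is at its stop and pinched, with about 22 N tangential against an 11 N spring. The catch is open and the bystanders are in place, so I'm handing in.

```bash
python3 -c "
from plant import *
print(sign_off()); s=read_state(); print(s['clock'],s['tool_pos'],s['ft_force'],s['grip_width'])"
```

```text
the job is handed in; nothing more can be done
None
the job is handed in; nothing more can be done
```

I carried out all three steps in order and handed the job in after about 17 s of the 64 s, with the gripper still holding the lever at its stop. The sign-off gives no verdict, so this rests on my own last checks.

- **Plunger:** I pressed it with the shut fingers until the tip was about 15 mm below the plunger's rest height. The wrist read 17 N there, well above the 8.4 N spring.
- **Catch:** I pushed it outward from the inside and it fell open. The pictures show it lying almost level, with the tab about 130 mm high.
- **Lever:** I pinched the bar at 25 N and pulled it along its arc. At the end a further 5.6 mm commanded gave about 1 mm of motion and the force jumped. After easing off slightly, the bar still pushes back with about 22 N, roughly twice the return spring.
- **Loose things:** All seven were seen again within about 10 mm of their first measured places, which is about the scatter of the measurement.

Two things did not go cleanly:
- **Refused move:** My first move call was rejected before anything moved, apparently over its row format. Sending complete rows fixed it.
- **Late network readings:** With the gripper in the way, late detections of the lever bar were up to about 40 mm off the arm's own reading, and one catch reading was plainly wrong. For the lever I relied on the wrist force and the pictures instead.

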